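# Shut and latch the fly box

### The job

Shut the open fly box: with the fingertips push its lid down until it is fully closed, then flip the black latch lever on its front edge down past the middle so that it snaps flat against the front of the box. Leave the box standing where it is, pick nothing up, and do not disturb the spool, the bottle and the brass stacker around it.

Things in the scene. Friction and masses are not known exactly. Their poses are not given: they have to be found in the camera images.
- flybox: Fly box, loose on a 3 mm mat, about 0.7 kg: grey tub 140 mm front to back (x), 200 mm wide (y), 36 mm high, with green foam and flies. Origin: centre of its underside, z up; the front (latch side) faces its own -x; the lid's hinge runs along y at x = +70 mm, 37 mm up. Shut, it is 51 mm high. It slides if pushed with over about 4 N. A rib on the tub's front, 22 to 28 mm up, is the latch's keeper.
- lid (a joint): Angle of the lid about its hinge, rad: 0 = fully closed, up to 1.6 = standing upright. It starts half to nearly fully open. The hinge is stiff: the lid stays where it is left (about 1 to 2 N at its front edge moves it) and has to be pushed all the way down.
- lid_edge (a point): Middle of the front top edge of the lid (it moves with the lid), 140 mm from the hinge and 14 mm above the lid's underside. The lid is 140 by 200 by 14 mm, flat on top, with a clear window in a 10 mm grey rim.
- latch_pivot (a point): Middle of the latch's hinge pin, on the front of the lid (it moves with the lid): 8 mm in front of the lid's front face and 7 mm above its underside, so 78 mm in front of the box's origin and 44 mm up when the lid is shut. The pin runs along the box's y axis.
- latch_tip (a point): Middle of the free end of the latch lever: a black plate 50 mm wide, 34 mm long from the pin to this end, 4 mm thick, with a 8 mm lip at the end. Unlatched and with the lid shut it sticks out in front of the box and 20 degrees upwards; latched it hangs straight down, flat against the front of the tub.
- latch (a joint): Angle of the latch lever about its pin relative to the lid, rad: 0 = unlatched (standing out), 1.92 = latched (flat against the front). Over-centre spring: dead centre at 0.96, stable at both ends; about 3 to 5 N near the free end push it over, then it snaps home by itself. If the lid is not fully down, its hook lands on the keeper rib instead of under it and does not catch.
- spool_mid (a point): Middle of an upright thread spool with white flanges, 30 mm across, 42 mm high, on the mat within 10 cm of the box; leave it alone.
- cement_mid (a point): Middle of a small amber bottle with a black cap, 32 mm across, 52 mm high, on the mat within 10 cm of the box; leave it alone.
- stacker_mid (a point): Middle of an upright brass hair stacker (a tube with a foot and a rim), 32 mm across, 58 mm high, on the mat within 10 cm of the box; leave it alone.
Not all that is in view belongs to the job. Several things look just like the part that bears stacker_mid: the one meant starts farthest from the robot's base.

How it is judged:
By the outcome, as a careful person would: the job done as asked, in the order asked, and still so for the second after the job is handed in, with the robot touching nothing.
It also fails if it takes over 48 s, if anything falls off the work surface, if the arm or the gripper's body presses on something with over 40 N, if the wrist force passes 120 N, or if a joint passes its speed limit or range.

### The arm

A 7-joint arm with a two-finger parallel gripper is mounted at the origin on the work surface. World frame = base frame: x ahead of the robot, y to its left, z up, the work surface at z = 0. Lengths are in m, angles in degrees, forces in N, time in s.
With the tool pointing down it reaches from about 0.425 to 0.875 m from the base axis. Payload 4.7 kg.
Tool frame: the origin (TCP) lies at the very end of the fingers, on their centre line; the grasp point (between the pads) lies 19 mm behind it; z points along the fingers, y is the line along which they close (so a half turn about z gives the same grasp; the last joint's range is limited). The gripper opens to 87 mm and grips with 3 to 60 N. Pads are 19 mm wide; open, the fingers measure 117 mm over their backs; the gripper's body (75 mm by 190 mm) begins 51 mm behind the grasp point.
Start: joints at [-75.338, 18.392, -4.016, 83.108, 1.295, 78.541, -3.26], TCP at [0.156, 0.631, 0.193] pointing down, gripper open.
Joint ranges: [-163.93, 163.93], [-17.29, 119.83], [-79.2, 71.16], [3.27, 140.29], [-89.18, 269.18], [5.43, 117.66], [-154.24, 154.24]. Speed limits (degrees/s): [147.25, 147.25, 180, 180, 180, 180, 180].

### API

Orientations are given as [roll, pitch, yaw] about the fixed x, y, z axes, in that order (R = Rz(yaw) Ry(pitch) Rx(roll)).
In Python, from cell import telemetry, cams, env gives the robot as it stands.
- The arm moves only by the tool arm_command, never from a script. Its argument "series" is text: rows parted by semicolons, each of 5 numbers parted by spaces: the shift along the tool's x, y, z in mm, then the turn about the tool's z in rad, then the closure in counts, from 0 (fully open) to 255 (shut). A call has 1 to 20 rows; each row shifts and turns the commanded pose from where the row before left it, along the tool's axes as they then stand; what a row does not reach is not made up. A row lasts 1/12 s, in which the tool goes at most 41.7 mm and 7.16 degrees, less where a joint would pass 70% of its speed; a pose out of reach is approached as far as the arm can. A call is refused whole if a number of a shift passes 41.7 or a number of a turn 0.125, either way. A call with a gripper value outside its range is refused whole. The fingers move at their own pace and stop on an object; "squeeze" is the grip in N (left out, the last holds). Time passes only in rows, so rows that do not move let the fingers close. It gives the time, the measured TCP pose, the force, the opening and the grip force at its end, in the units of the state.
- telemetry.get_obs(): the state, without advancing time (a new reading comes with each control period).
- cams.read_camera(name): name is "side" or "top" or "wrist"; returns the picture (400x640x3 uint8, blue, green, red); there is no depth.
- cams.calibration(name): a dict with "K" (3x3 intrinsics, pixels), "origin" and "rotation" of the camera in the world; the wrist camera has in their place "hand_eye" (4x4, takes a point from camera to tool coordinates, whose origin is the TCP and whose axes are the flange's). Camera axes: x right, y down, z forward; pixel columns grow to the right and rows downward; lengths in m; the calibration is good to about 2 mm. A picture is of the moment at which its call begins: read the wrist's pose just before it. calibration takes no time and is no camera call.
- env.sign_off(): hands the job in; it is judged then, once.
The state is a dict: "time_s": time; "qpos": joint angles; "joint_velocities": joint speeds; "effort": joint torques, N m; "tool_pos": TCP position; "tool_rot": TCP orientation; "force": force on the tool from outside, world axes, zero at the start; "wrist_torque": the same for the moment, N m; "grip_width": finger opening in m; "grasp_force": force on a finger pad.
Only numpy, scipy, OpenCV 4.12 (cv2) and the standard library are available. Lean on these libraries where they do the work, as an engineer would, in place of code of your own. Each camera call takes 0.05 s, during which the arm holds its last target. There are 200 camera calls.

## Working session

There is one attempt and no reset: what is moved stays moved. The work goes in short steps, Python scripts to look and compute and a tool call to move; the robot and the scene stay as the last step left them, time stands still between calls to the robot, and variables do not carry over. Pictures are saved under pics/ and viewed, at most 10 in all, crops included, and the job is handed in when it is done.

Besides the shell and the picture viewer there is one more tool, called by a JSON object that holds its "name" and its "arguments", one argument or row to a line. arm_command: Moves the arm, as the interface text tells. Its arguments: {"type":"object","properties":{"series":{"type":"string"},"squeeze":{"type":"number"}},"required":["series"]}

```bash
mkdir -p pics
python3 - <<'E'
from cell import telemetry,cams
import cv2,numpy as np
np.set_printoptions(precision=4,suppress=True)
o=telemetry.get_obs(); print(o)
for n in("side","top"):
    cv2.imwrite(f"pics/{n}0.png",cams.read_camera(n)); print(n,cams.calibration(n))
print(cams.calibration("wrist"))
E
```

```text
{'time_s': 0.0, 'qpos': array([-75.3371,  18.4393,  -4.0145,  83.173 ,   1.2962,  78.54  ,
        -3.2585]), 'joint_velocities': array([-0.0226, -0.0563,  0.0561, -0.001 , -0.0399, -0.0455, -0.0321]), 'effort': array([ -0.    , -49.1274,  -0.4036, -31.2526,  -0.0639,   0.0436,
         0.0002]), 'tool_pos': array([0.1556, 0.6305, 0.1921]), 'tool_rot': array([-179.8929,    0.0071,  166.1476]), 'force': array([-0.0966,  0.2047,  0.2522]), 'wrist_torque': array([0.0161, 0.0317, 0.0148]), 'grasp_force': 0.0, 'grip_width': 0.08694202489925344}
side {'K': array([[458.3451,   0.    , 315.0093],
       [  0.    , 458.3451, 198.3552],
       [  0.    ,   0.    ,   1.    ]]), 'origin': array([ 0.3518, -0.696 ,  0.8438]), 'rotation': array([-140.4458,   -0.6701,  -12.8726])}
top {'K': array([[494.0333,   0.    , 323.945 ],
       [  0.    , 494.0333, 197.6113],
       [  0.    ,   0.    ,   1.    ]]), 'origin': array([ 0.4275, -0.0748,  1.2122]), 'rotation': array([-175.9443,   -0.0592,  -88.3939])}
{'K': array([[333.0569,   0.    , 318.2774],
       [  0.    , 333.0569, 194.4659],
       [  0.    ,   0.    ,   1.    ]]), 'hand_eye': array([[ 0.0003, -0.9661, -0.2583,  0.0699],
       [ 1.    ,  0.0003,  0.0001,  0.0005],
       [-0.    , -0.2583,  0.9661, -0.1916],
       [ 0.    ,  0.    ,  0.    ,  1.    ]])}
```

View pics/side0.png

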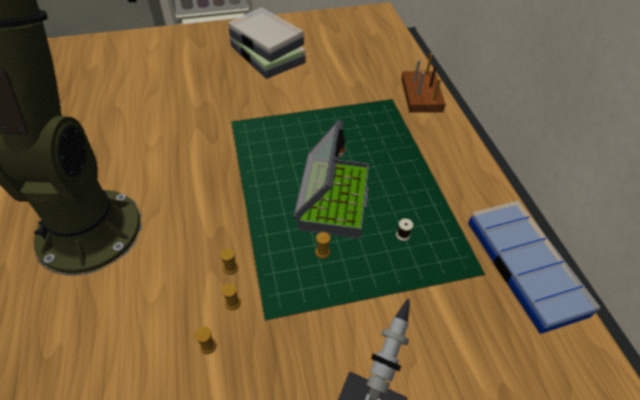

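View pics/top0.png

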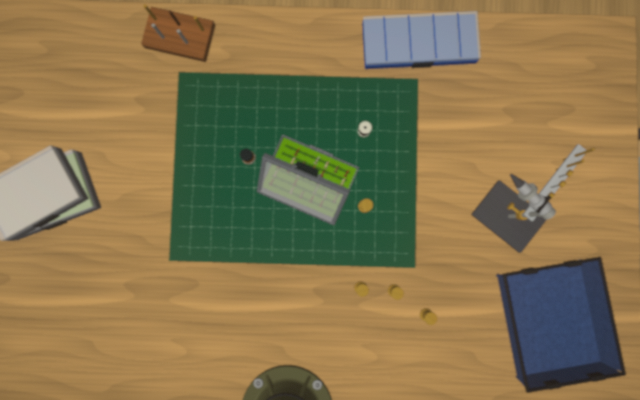

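Top view: the box is at about (308,178), with the lid hinged on the robot's side and the front facing away. The spool is at (365,128) and the bottle at (247,156). There are four stacker look-alikes, at (366,205), (362,289), (397,292) and (430,317). The base is at about (288,400), so (366,205) is the farthest from it, and it is the one on the mat beside the box. Next I'll enlarge to confirm that and pick corners.

Run:
```python
import cv2
t=cv2.imread("pics/top0.png")[110:240,225:400]; s=cv2.imread("pics/side0.png")[105:275,270:430]
cv2.imwrite("pics/topc.png",cv2.resize(t,None,fx=4.5,fy=4.5,interpolation=cv2.INTER_CUBIC))
cv2.imwrite("pics/sidec.png",cv2.resize(s,None,fx=3.5,fy=3.5,interpolation=cv2.INTER_CUBIC))
```

```text
(no output)
```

View pics/topc.png

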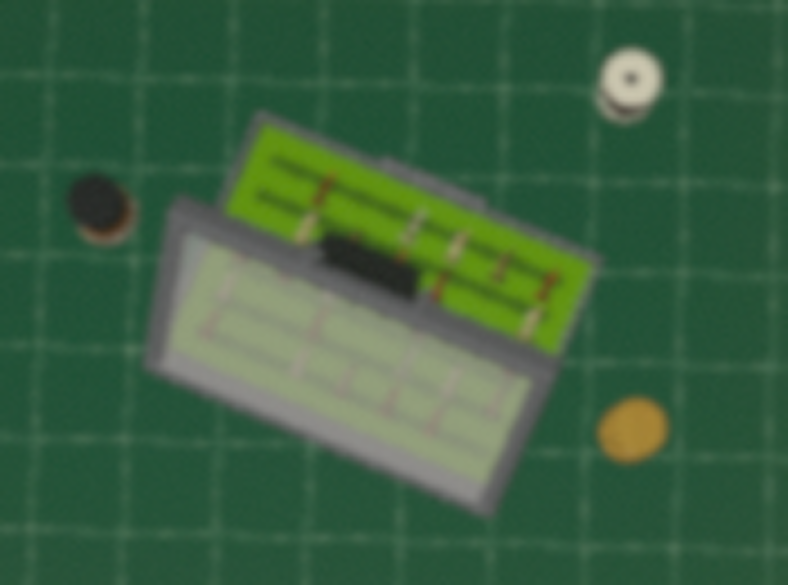

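View pics/sidec.png

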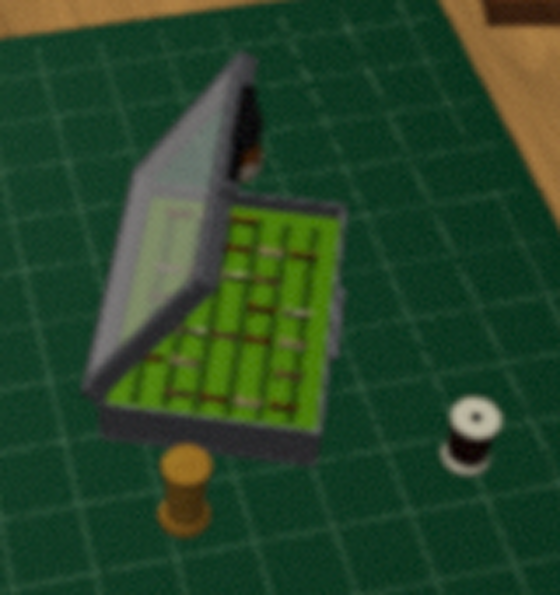

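The crops confirm the stacker: waisted brass, on the mat, at top crop (633,430). Tub front corners are at (262,113) and (600,260), and the lid's front edge runs from (178,200) to (555,365). Next: fit box pose and lid angle to these corners in both views.

```bash
cat > h.py <<'E'
from cell import cams
import numpy as np
from scipy.spatial.transform import Rotation as R
C={n:cams.calibration(n) for n in("side","top")}
def proj(n,P):
    c=C[n]; q=(np.atleast_2d(P)-c["origin"])@R.from_euler("xyz",c["rotation"],degrees=True).as_matrix()
    return (q[:,:2]/q[:,2:])@np.diag(c["K"].diagonal()[:2])+c["K"][:2,2]
def ray(n,uv,z):
    c=C[n]; d=R.from_euler("xyz",c["rotation"],degrees=True).apply(np.linalg.solve(c["K"],[*uv,1]))
    return c["origin"]+d*(z-c["origin"][2])/d[2]
def lidpt(a,r,h,y):  # r from hinge forward, h above underside -> box frame
    return [.07-r*np.cos(a)+h*np.sin(a), y, .037+r*np.sin(a)+h*np.cos(a)]
def world(x,y,yaw,P):
    return R.from_euler("z",yaw).apply(np.atleast_2d(P))+[x,y,.003]
E
python3 - <<'E'
from h import *
from scipy.optimize import least_squares
T=lambda u,v:("top",(u/4.5+225-.4,v/4.5+110-.4)); S=lambda u,v:("side",(u/3.5+270-.4,v/3.5+105-.4))
obs=[]
tub=lambda x,y,z:(lambda a:[x,y,z])
L=lambda r,h,y:(lambda a:lidpt(a,r,h,y))
for o,f in [(T(262,113),tub(-.07,-.1,.036)),(T(600,260),tub(-.07,.1,.036)),(S(345,207),tub(-.07,-.1,.036)),(S(322,432),tub(-.07,.1,.036)),
 (S(316,462),tub(-.07,.1,0)),(S(103,435),tub(.07,.1,0)),
 (T(178,198),L(.14,0,-.1)),(T(557,365),L(.14,0,.1)),(T(150,368),L(0,.014,-.1)),(T(490,515),L(0,.014,.1)),
 (S(255,62),L(.14,0,-.1)),(S(215,285),L(.14,0,.1)),(S(240,55),L(.14,.014,-.1)),(S(85,390),L(0,.014,.1)),(S(135,180),L(0,.014,-.1))]: obs.append((*o,f))
def res(p): return np.ravel([proj(n,world(*p[:3],f(p[3])))[0]-uv for n,uv,f in obs])
r=least_squares(res,[.5,0,np.pi-.4,1.1],loss="soft_l1")
np.set_printoptions(precision=3,suppress=True)
print(r.x,np.degrees(r.x[2:]));print(res(r.x).reshape(-1,2))
p=r.x
for n,P in dict(edge=lidpt(p[3],.14,.014,0),latch_piv=lidpt(p[3],.148,.007,0),shutpiv=[-.078,0,.044]).items(): print(n,world(*p[:3],P))
print("spool",ray("top",(631/4.5+225,78/4.5+110),.045),"bottle",ray("top",(99/4.5+225,203/4.5+110),.055),"stack",ray("top",(633/4.5+225,430/4.5+110),.061))
for n,q in (("sp",ray("top",(631/4.5+225,78/4.5+110),.045)),("bo",ray("top",(99/4.5+225,203/4.5+110),.055)),("st",ray("top",(633/4.5+225,430/4.5+110),.061))): print(n,(q-[p[0],p[1],0])@R.from_euler("z",p[2]).as_matrix())
print("tool in box yaw diff",166.15-np.degrees(p[2]))
E
```

```text
[ 0.56  -0.036  2.761  1.063] [158.207  60.931]
[[-0.687 -1.324]
 [ 0.759 -1.153]
 [ 0.756 -0.809]
 [-0.153  0.744]
 [ 0.106  1.656]
 [-1.042  0.989]
 [-0.336 -1.296]
 [ 1.186 -1.49 ]
 [-1.974 -0.313]
 [ 0.072  0.628]
 [ 0.074 -1.51 ]
 [-0.401  1.195]
 [-0.902 -2.456]
 [-1.768  1.364]
 [-0.852 -2.75 ]]
edge [[ 0.547 -0.031  0.169]]
latch_piv [[ 0.556 -0.034  0.173]]
shutpiv [[ 0.633 -0.065  0.047]]
spool [ 0.682 -0.168  0.045] bottle [0.605 0.111 0.055] stack [ 0.493 -0.172  0.061]
sp [-0.161  0.077  0.045]
bo [ 0.013 -0.153  0.055]
st [0.012 0.151 0.061]
tool in box yaw diff 7.9427207836460525
```

{"name": "arm_command", "arguments": {
  "series": "0 0 0 0.07 255; 0 0 0 0.069 255; -37.3 -16.9 -5.7 0 255; -37.3 -16.9 -5.7 0 255; -37.3 -16.9 -5.7 0 255; -37.3 -16.9 -5.7 0 255; -37.3 -16.9 -5.7 0 255; -37.3 -16.9 -5.7 0 255; -37.3 -16.9 -5.7 0 255; -37.3 -16.9 -5.7 0 255; -37.3 -16.9 -5.7 0 255; -37.3 -16.9 -5.7 0 255; 0 0 0 0 255; 0 0 0 0 255; 0 0 0 0 255",
  "squeeze": 5
}}

```text
time_s: 1.35
tool_pos: [0.4386, 0.3358, 0.2498]
tool_rot: [-180.0, -0.1, 158.2]
force: [-1.4, 0.6, -0.1]
grip_width: 0.0016
grasp_force: 0.0
```

{"name": "arm_command", "arguments": {
  "series": "-25 -37.5 0 0 255; -25 -37.5 0 0 255; -25 -37.5 0 0 255; -25 -37.5 0 0 255; -25 -37.5 0 0 255; -25 -37.5 0 0 255; -25 -37.5 0 0 255; -25 -37.5 0 0 255; 0 0 0 0 255; 0 0 0 0 255; 0 0 0 0 255"
}}

```text
time_s: 2.27
tool_pos: [0.5073, 0.0117, 0.2497]
tool_rot: [180.0, -0.1, 158.3]
force: [0.1, 1.7, -0.1]
grip_width: 0.0005
grasp_force: 0.0
```

```bash
cat >> h.py <<'E'
B=(.56,-.036,2.761)
def box(P): return R.from_euler("z",-B[2]).apply(np.array(P)-[B[0],B[1],0])
E
python3 - <<'E'
from h import *
from cell import telemetry
import cv2
o=telemetry.get_obs(); print(o["tool_pos"],o["tool_rot"],o["grip_width"],"box",box(o["tool_pos"]),o["time_s"])
w=cams.read_camera("wrist"); cv2.imwrite("pics/w1.png",w)
for a in np.arange(1.1,-.05,-.1):
    q=lidpt(a,.131,.014,0); print(round(a,2),"tcp box x,z world",q[0]+.0095,q[2]+.003)
E
```

```text
[0.50732361 0.01174479 0.24973491] [ 1.79968772e+02 -6.70869566e-02  1.58346575e+02] 0.00046462253971519087 box [ 0.0666429  -0.02476065  0.24973491] 2.2667
1.1 tcp box x,z world 0.03255581113410948 0.16309850986800611
1.0 tcp box x,z world 0.020500991718584244 0.1577969312919884
0.9 tcp box x,z world 0.00903567089132772 0.15131836471698962
0.8 tcp box x,z world -0.0017255936518853522 0.1437275418386978
0.7 tcp box x,z world -0.011675278912940327 0.13510030765012035
0.6 tcp box x,z world -0.0207139709256374 0.12552286262348508
0.5 tcp box x,z world -0.028751358067180023 0.11509090142361578
0.4 tcp box x,z world -0.03570713342205687 0.10390865675847355
0.3 tcp box x,z world -0.041511797182195664 0.0920878579203939
0.2 tcp box x,z world -0.04610735106607181 0.07974661442393031
0.1 tcp box x,z world -0.04944787781836581 0.06700823589462675
-0.0 tcp box x,z world -0.05150000000000001 0.05399999999999988
```

View pics/w1.png

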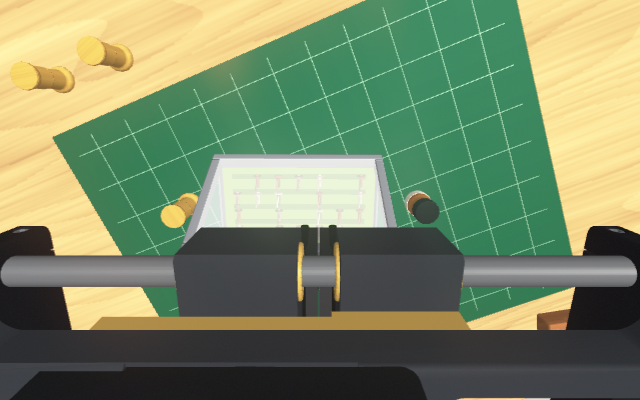

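{"name": "arm_command", "arguments": {
  "series": "-2 -5 15 0 255; -2 -5 15 0 255; -2 -5 15 0 255; -2 -5 15 0 255; -2 -5 15 0 255; 0 0 0 0 255; 0 0 0 0 255; -6 0 4 0 255; -6 0 4 0 255; -6 0 3 0 255; -4 0 1.5 0 255; 0 0 0 0 255; 0 0 0 0 255"
}}

```text
time_s: 3.4
tool_pos: [0.5283, -0.0259, 0.1626]
tool_rot: [-180.0, -0.0, 158.2]
force: [-0.6, -0.0, -0.8]
grip_width: 0.0005
grasp_force: 0.0
```

Run:
```python
from h import *
from cell import telemetry
o=telemetry.get_obs(); print("box",box(o["tool_pos"]),o["time_s"],o["force"])
```

```text
box [0.03313134 0.0024301  0.16256885] 3.4 [-0.6418609  -0.04982258 -0.75622143]
```

{"name": "arm_command", "arguments": {
  "series": "-6 0 2.6 0 255; -6 0 2.7 0 255; -5.8 0 3.2 0 255; -5.7 0 3.3 0 255; -5.4 0 3.8 0 255; -5.4 0 3.8 0 255; -5 0 4.3 0 255; -5 0 4.3 0 255; 0 0 0 0 255"
}}

```text
time_s: 4.15
tool_pos: [0.5695, -0.0427, 0.1334]
tool_rot: [-179.9, -0.0, 158.2]
force: [-0.9, -0.4, -1.4]
grip_width: 0.0006
grasp_force: 0.0
```

Run:
```python
from h import *
from cell import telemetry
import cv2
o=telemetry.get_obs(); print("box",box(o["tool_pos"]),o["time_s"],o["force"])
t=cams.read_camera("top")[110:240,225:400]; s=cams.read_camera("side")[105:275,270:430]
f=lambda i:cv2.resize(i,(400,400),interpolation=cv2.INTER_CUBIC)
cv2.imwrite("pics/m1.png",np.hstack([f(t),f(s)]))
```

```text
box [-0.01130457  0.00273936  0.13344972] 4.15 [-0.85406794 -0.44433911 -1.35221196]
```

View pics/m1.png

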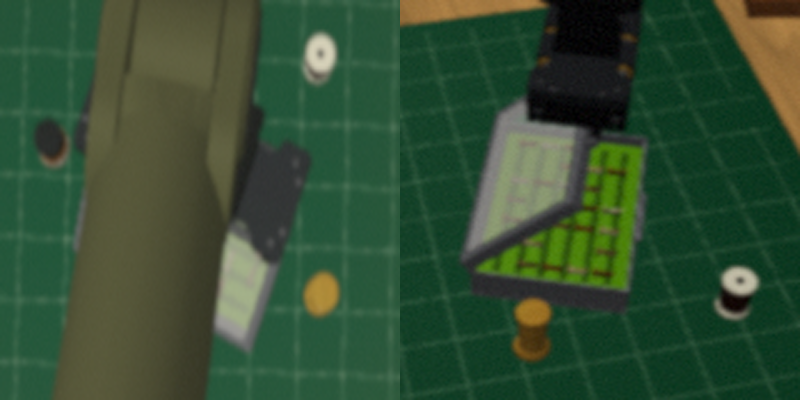

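Side view (right half): the lid is coming down with the box in place; the spool and stacker haven't moved. I'll continue along the arc.

{"name": "arm_command", "arguments": {
  "series": "-4.5 0 4.8 0 255; -4.5 0 4.8 0 255; -4 0 5.2 0 255; -4 0 5.2 0 255; -3.5 0 5.6 0 255; -3.5 0 5.6 0 255; -2.9 0 5.9 0 255; -2.9 0 5.9 0 255; -2.3 0 6.1 0 255; -2.3 0 6.2 0 255; -1.7 0 6.4 0 255; -1.7 0 6.4 0 255; -1 0 6 0 255; -1 0 4 0 255; 0 0 0 0 255"
}}

```text
time_s: 5.5
tool_pos: [0.6054, -0.0569, 0.0553]
tool_rot: [-180.0, -0.1, 158.2]
force: [-0.4, -0.2, -0.0]
grip_width: 0.0007
grasp_force: 0.0
```

Run:
```python
from h import *
from cell import telemetry
o=telemetry.get_obs(); print("box",box(o["tool_pos"]),o["time_s"],o["force"])
```

```text
box [-0.04994043  0.00252264  0.05527851] 5.5 [-0.42351988 -0.1618597  -0.03240771]
```

{"name": "arm_command", "arguments": {
  "series": "0 0 1 0 255; 0 0 1 0 255; 0 0 1 0 255; 0 0 0 0 255; 0 0 0 0 255"
}}

```text
time_s: 5.92
tool_pos: [0.6063, -0.0569, 0.0538]
tool_rot: [180.0, 0.0, 158.2]
force: [-0.1, -0.2, 0.1]
grip_width: 0.0005
grasp_force: 0.0
```

{"name": "arm_command", "arguments": {
  "series": "0 0 1 0 255; 0 0 1 0 255; 0 0 0 0 255; 0 0 0 0 255"
}}

```text
time_s: 6.25
tool_pos: [0.6062, -0.0569, 0.0515]
tool_rot: [180.0, -0.0, 158.2]
force: [1.3, -0.1, 0.2]
grip_width: 0.0003
grasp_force: 0.0
```

Run:
```python
from h import *
from cell import telemetry
import cv2
o=telemetry.get_obs(); print("box",box(o["tool_pos"]),o["time_s"],o["force"])
t=cams.read_camera("top")[110:240,225:400]; s=cams.read_camera("side")[105:275,270:430]
f=lambda i:cv2.resize(i,(400,400),interpolation=cv2.INTER_CUBIC)
cv2.imwrite("pics/m2.png",np.hstack([f(t),f(s)]))
```

```text
box [-0.05063542  0.00228817  0.05149881] 6.25 [ 1.27138196 -0.06159578  0.20939972]
```

View pics/m2.png

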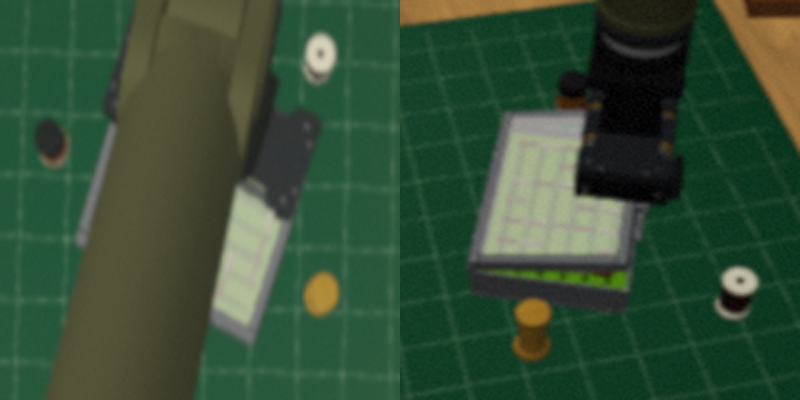

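Run:
```python
from h import *
import cv2
np.set_printoptions(precision=1,suppress=True)
def c(P):
    u=proj("side",world(*B,P)); return ((u-[270,105])*[2.5,2.353]+[400,0])[0]
for a in (0,.1,.2,.3): print(a,"top front",c(lidpt(a,.14,.014,.1)),"under front",c(lidpt(a,.14,0,.1)),"hinge top",c(lidpt(a,0,.014,.1)),"far hinge top",c(lidpt(a,0,.014,-.1)))
print("tub front",c([-.07,.1,.036]),c([-.07,.1,0]),c([.07,.1,0]), "tcp",c([-.0506,.0023,.0485]))
```

```text
0 top front [629.8 281.8] under front [628.4 290.9] hinge top [468.6 261.7] far hinge top [505.4 110.2]
0.1 top front [628.9 272.4] under front [629.  281.7] hinge top [467.  261.5] far hinge top [504.  110.1]
0.2 top front [626.2 262.7] under front [628.  272.3] hinge top [465.4 261.5] far hinge top [502.6 110.1]
0.3 top front [621.8 252.8] under front [625.4 262.7] hinge top [463.9 261.5] far hinge top [501.2 110.2]
tub front [628.3 291.5] [624.6 313.8] [469.6 294.1] tcp [618.1 200.3]
```

The lid stopped about 0.2 rad short. My projection puts its front corner at (628,258) in the crop, but it would be at (630,282) when shut. The fingertip is below the lid's top with no force on it, so it must have gone through the window opening. I'll back out and press on the front rim beside the latch.

{"name": "arm_command", "arguments": {
  "series": "4 0 0 0 255; 0 0 -6 0 255; 0 0 -10 0 255; 0 0 -20 0 255; 0 0 -24 0 255; 0 0 0 0 255; -5 -20 0 0 255; -5 -20 0 0 255; -5 -20 0 0 255; 0 0 0 0 255; 0 0 0 0 255"
}}

```text
time_s: 7.27
tool_pos: [0.5941, -0.1184, 0.1124]
tool_rot: [180.0, 0.1, 158.0]
force: [-0.3, 0.3, 0.2]
grip_width: 0.0007
grasp_force: 0.0
```

Run:
```python
from h import *
from cell import telemetry
import cv2
o=telemetry.get_obs(); print("box",box(o["tool_pos"]),o["time_s"],o["force"])
w=cams.read_camera("wrist"); s=cams.read_camera("side")[105:275,270:430]
f=lambda i:cv2.resize(i,(400,400),interpolation=cv2.INTER_CUBIC)
cv2.imwrite("pics/m3.png",np.hstack([f(w[100:400,120:520]),f(s)]))
```

```text
box [-0.06225076  0.06384878  0.11235836] 7.2667 [-0.25400579  0.33807347  0.18903175]
```

View pics/m3.png

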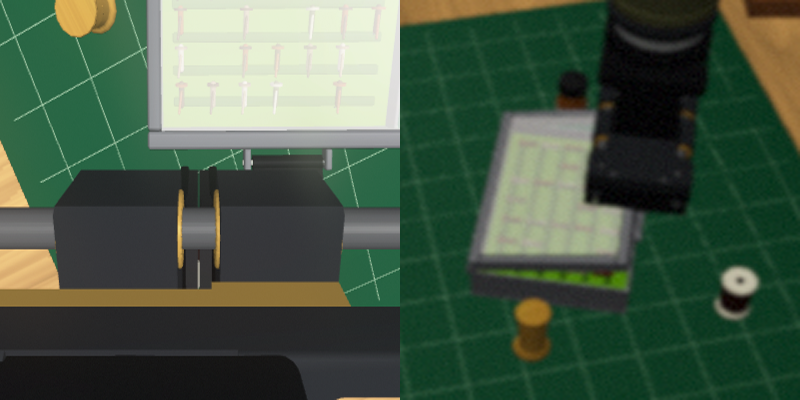

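Run:
```python
from h import *
from cell import telemetry
np.set_printoptions(precision=4,suppress=True)
o=telemetry.get_obs(); c=cams.calibration("wrist"); H=c["hand_eye"]
Rt=R.from_euler("xyz",o["tool_rot"],degrees=True)
def wr(uv,z):
    org=Rt.apply(H[:3,3])+o["tool_pos"]; d=Rt.apply(H[:3,:3]@np.linalg.solve(c["K"],[*uv,1])); return box(org+d*(z-org[2])/d[2])
g=lambda u,v:(120+u,100+v*.75)
print("rim inner(112?) front top corner, lower corner, latch l,r")
for z in (.06,.07,.08,.09): print(z,wr(g(149,131),z),wr(g(149,148),z-.013),wr(g(247,165),z-.006),wr(g(329,165),z-.006))
for a in (0,.1,.15,.2,.25): print(a,lidpt(a,.14,.014,.1)+np.array([0,0,.003]),lidpt(a,.14,0,.1)+np.array([0,0,.003]))
q=np.linalg.inv(H)[:3]@[0,0,0,1]; q=c["K"]@q; uv=q[:2]/q[2]; print("tcp px crop",uv[0]-120,(uv[1]-100)/.75)
```

```text
rim inner(112?) front top corner, lower corner, latch l,r
0.06 [-0.0598  0.0978  0.06  ] [-0.0741  0.1002  0.047 ] [-0.0824  0.0217  0.054 ] [-0.0824 -0.0434  0.054 ]
0.07 [-0.057   0.0963  0.07  ] [-0.0709  0.0987  0.057 ] [-0.0788  0.0233  0.064 ] [-0.0788 -0.0393  0.064 ]
0.08 [-0.0542  0.0948  0.08  ] [-0.0677  0.0971  0.067 ] [-0.0752  0.0248  0.074 ] [-0.0751 -0.0351  0.074 ]
0.09 [-0.0514  0.0933  0.09  ] [-0.0645  0.0956  0.077 ] [-0.0715  0.0264  0.084 ] [-0.0715 -0.0309  0.084 ]
0 [-0.07   0.1    0.054] [-0.07  0.1   0.04]
0.1 [-0.0679  0.1     0.0679] [-0.0693  0.1     0.054 ]
0.15 [-0.0663  0.1     0.0748] [-0.0684  0.1     0.0609]
0.2 [-0.0644  0.1     0.0815] [-0.0672  0.1     0.0678]
0.25 [-0.0622  0.1     0.0882] [-0.0656  0.1     0.0746]
tcp px crop 197.26854020800113 165.43059632443928
```

{"name": "arm_command", "arguments": {
  "series": "0 0 8 0 255; 0 0 8 0 255; 0 0 6 0 255; 0 0 5 0 255; -0.6 0 5 0 255; -0.6 0 5 0 255; -0.6 0 5 0 255; -0.5 0 5 0 255; -0.5 0 5 0 255; 0 0 3 0 255; 0 0 1 0 255; 0 0 0 0 255; 0 0 0 0 255"
}}

```text
time_s: 8.45
tool_pos: [0.5969, -0.1178, 0.0557]
tool_rot: [180.0, 0.0, 158.2]
force: [0.3, -0.3, 0.2]
grip_width: 0.0006
grasp_force: 0.0
```

{"name": "arm_command", "arguments": {
  "series": "0 0 1 0 255; 0 0 1 0 255; 0 0 1 0 255; 0 0 1 0 255; 0 0 0 0 255; 0 0 0 0 255"
}}

```text
time_s: 8.95
tool_pos: [0.5967, -0.1177, 0.0515]
tool_rot: [180.0, -0.0, 158.2]
force: [0.3, 0.3, -0.4]
grip_width: 0.0005
grasp_force: 0.0
```

Run:
```python
from h import *
from cell import telemetry
import cv2
o=telemetry.get_obs(); print("box",box(o["tool_pos"]),o["time_s"],o["force"],o["wrist_torque"])
s=cams.read_camera("side"); cv2.imwrite("pics/s3.png",s)
# green foam pixels near tub right side / row profile at lid's near front corner
g=cv2.inRange(cv2.cvtColor(s,cv2.COLOR_BGR2HSV),(33,140,90),(50,255,255)); print("foam px",np.count_nonzero(g))
print(s[200:240,340].tolist()[::2])
```

```text
box [-0.06443572  0.0622692   0.05148184] 8.95 [ 0.34454102  0.25980496 -0.37347779] [-0.10586528  0.02298932 -0.03103973]
foam px 175
[[142, 164, 162], [141, 160, 163], [142, 177, 165], [143, 181, 168], [144, 183, 167], [146, 184, 169], [131, 167, 153], [106, 111, 108], [86, 83, 83], [48, 48, 46], [44, 79, 61], [14, 127, 75], [30, 124, 79], [54, 72, 62], [46, 43, 43], [47, 44, 46], [45, 43, 43], [48, 48, 46], [41, 57, 27], [37, 64, 17]]
```

Run:
```python
from h import *
import cv2
w=cams.read_camera("wrist"); s=cv2.imread("pics/s3.png")[140:250,280:390]
cv2.imwrite("pics/m4.png",np.hstack([cv2.resize(w[100:300,120:320],(360,560),interpolation=cv2.INTER_CUBIC),cv2.resize(s,(440,560),interpolation=cv2.INTER_CUBIC)]))
```

```text
(no output)
```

View pics/m4.png

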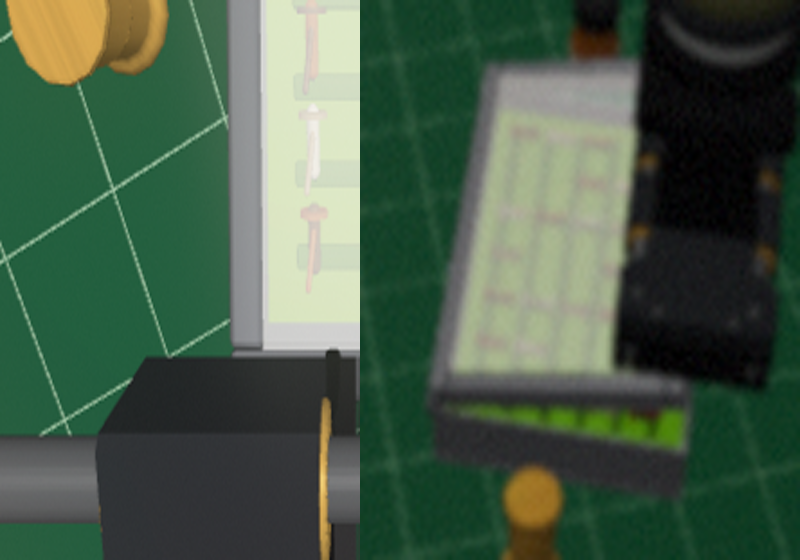

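Still about 0.2 rad open, with no contact force: foam shows as a wedge along the near side in the right half. The window really is an opening and the front rim is easy to miss, so I'll press on the near front corner, where the side rim runs under the fingertip.

{"name": "arm_command", "arguments": {
  "series": "0 0 -6 0 255; 0 0 -18 0 255; 0 0 -20 0 255; 0 0 -20 0 255; 0 0 0 0 255; 3.5 -8 0 0 255; 3.5 -8 0 0 255; 3.5 -8 0 0 255; 3.5 -8 0 0 255; 0 0 0 0 255; 0 0 8 0 255; 0 0 8 0 255; 0 0 6 0 255; 0 0 0 0 255; 0 0 0 0 255"
}}

```text
time_s: 10.3
tool_pos: [0.5715, -0.1418, 0.0926]
tool_rot: [-180.0, -0.1, 158.2]
force: [-0.3, -0.0, -0.4]
grip_width: 0.0007
grasp_force: 0.0
```

```bash
cat >> h.py <<'E'
def gap():
    import cv2
    s=cams.read_camera("side"); g=cv2.inRange(cv2.cvtColor(s,cv2.COLOR_BGR2HSV),(33,140,90),(50,255,255))
    return s,np.count_nonzero(g)
E
python3 - <<'E'
from h import *
from cell import telemetry
import cv2
o=telemetry.get_obs(); print("box",box(o["tool_pos"]),o["time_s"],o["force"])
s,n=gap(); print(n); w=cams.read_camera("wrist"); cv2.imwrite("pics/w5.png",w)
# dark/grey transitions along a column through the window: find rim rows
for col in (330,345,360,380): print(col,w[120:240:5,col].max(1).tolist())
E
```

```text
box [-0.04995627  0.09396956  0.09256504] 10.3 [-0.31007066 -0.04828316 -0.40278656]
173
330 [237, 241, 241, 241, 241, 233, 239, 239, 240, 240, 228, 239, 239, 239, 239, 224, 238, 238, 237, 233, 221, 41, 40, 38]
345 [230, 236, 241, 241, 240, 230, 240, 236, 240, 240, 229, 232, 240, 240, 238, 228, 238, 238, 238, 233, 220, 153, 51, 50]
360 [230, 241, 242, 241, 240, 230, 240, 240, 240, 240, 230, 233, 240, 240, 238, 228, 239, 238, 238, 230, 220, 153, 54, 51]
380 [231, 241, 241, 241, 240, 231, 240, 241, 240, 240, 230, 234, 240, 239, 239, 229, 239, 238, 238, 230, 220, 154, 54, 53]
```

{"name": "arm_command", "arguments": {
  "series": "0 0 4 0 255; 0 0 4 0 255; 0 0 4 0 255; 0 0 4 0 255; 0 0 4 0 255; 0 0 0 0 255"
}}

```text
time_s: 10.9
tool_pos: [0.5711, -0.1421, 0.0724]
tool_rot: [-180.0, -0.1, 158.2]
force: [0.4, -0.7, -0.1]
grip_width: 0.0002
grasp_force: 0.0
```

Run:
```python
from h import *
from cell import telemetry
o=telemetry.get_obs(); print("box",box(o["tool_pos"]),o["time_s"],o["force"]); print(gap()[1])
```

```text
box [-0.04969272  0.09436671  0.07240267] 10.9 [ 0.38558586 -0.71931086 -0.1330757 ]
175
```

{"name": "arm_command", "arguments": {
  "series": "-0.3 0 4 0 255; -0.3 0 4 0 255; -0.3 0 4 0 255; -0.3 0 3 0 255; 0 0 0 0 255"
}}

```text
time_s: 11.37
tool_pos: [0.5724, -0.1426, 0.0576]
tool_rot: [-180.0, -0.1, 158.2]
force: [-0.9, -0.3, -0.2]
grip_width: 0.0006
grasp_force: 0.0
```

Run:
```python
from h import *
from cell import telemetry
o=telemetry.get_obs(); print("box",box(o["tool_pos"]),o["time_s"],o["force"]); print(gap()[1])
```

```text
box [-0.05113349  0.09438735  0.05761405] 11.3667 [-0.86887118 -0.33289436 -0.16289515]
95
```

{"name": "arm_command", "arguments": {
  "series": "-0.3 0 2 0 255; 0 0 2 0 255; 0 0 2 0 255; 0 0 0 0 255; 0 0 0 0 255"
}}

```text
time_s: 11.83
tool_pos: [0.5732, -0.1428, 0.0524]
tool_rot: [180.0, -0.0, 158.2]
force: [0.7, -1.1, 1.1]
grip_width: 0.0005
grasp_force: 0.0
```

Run:
```python
from h import *
from cell import telemetry
o=telemetry.get_obs(); print("box",box(o["tool_pos"]),o["time_s"],o["force"]); print(gap()[1])
```

```text
box [-0.05190337  0.09429791  0.0524485 ] 11.8333 [ 0.70097757 -1.05402515  1.1232236 ]
60
```

{"name": "arm_command", "arguments": {
  "series": "0 0 2 0 255; 0 0 2 0 255; 0 0 2 0 255; 0 0 0 0 255; 0 0 0 0 255"
}}

```text
time_s: 12.3
tool_pos: [0.5731, -0.1428, 0.0463]
tool_rot: [-180.0, -0.0, 158.2]
force: [0.8, -0.8, -0.9]
grip_width: 0.0006
grasp_force: 0.0
```

Run:
```python
from h import *
from cell import telemetry
o=telemetry.get_obs(); print("box",box(o["tool_pos"]),o["time_s"],o["force"]); print(gap()[1])
```

```text
box [-0.05182189  0.09432337  0.04632986] 12.3 [ 0.80533715 -0.80837675 -0.89216857]
39
```

{"name": "arm_command", "arguments": {
  "series": "0 0 2 0 255; 0 0 2 0 255; 0 0 0 0 255; 0 0 0 0 255"
}}

```text
time_s: 12.68
tool_pos: [0.5731, -0.1428, 0.0423]
tool_rot: [-180.0, -0.0, 158.2]
force: [0.3, -0.5, 0.1]
grip_width: 0.0005
grasp_force: 0.0
```

Run:
```python
from h import *
from cell import telemetry
import cv2
o=telemetry.get_obs(); print("box",box(o["tool_pos"]),o["time_s"],o["force"]); s,n=gap();print(n)
w=cams.read_camera("wrist")
cv2.imwrite("pics/m6.png",np.hstack([cv2.resize(w[60:260,200:400],(400,560),interpolation=cv2.INTER_CUBIC),cv2.resize(s[130:250,290:390],(400,560),interpolation=cv2.INTER_CUBIC)]))
```

```text
box [-0.05181944  0.09430484  0.04234407] 12.6833 [ 0.26957633 -0.54457408  0.08151712]
30
```

View pics/m6.png

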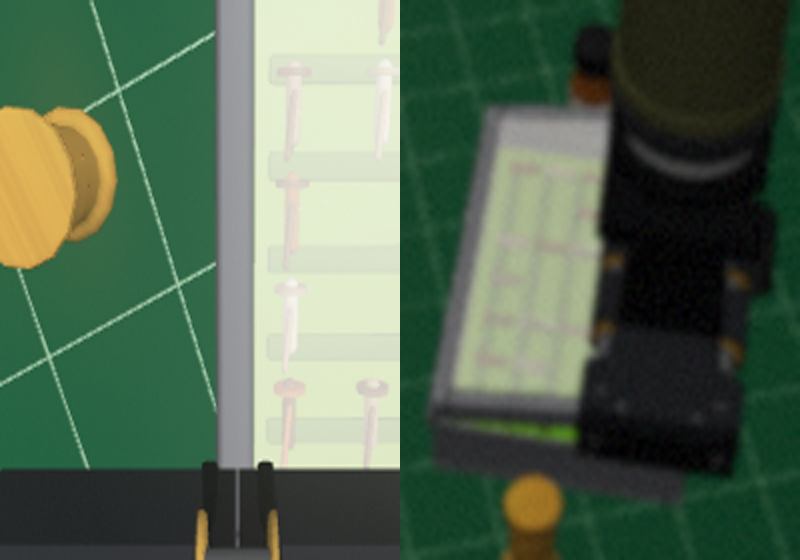

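The fingertip sits over the near side rim (left half, rim columns 217–253, finger at 237). The wedge is slightly thinner than before, so contact seems to start later than the TCP reading implies. I'll keep lowering in small steps and stop on force.

{"name": "arm_command", "arguments": {
  "series": "0 0 1.5 0 255; 0 0 1.5 0 255; 0 0 1.5 0 255; 0 0 0 0 255; 0 0 0 0 255"
}}

```text
time_s: 13.2
tool_pos: [0.5731, -0.1428, 0.0379]
tool_rot: [-180.0, -0.0, 158.2]
force: [-0.3, 0.2, 1.5]
grip_width: 0.0008
grasp_force: 0.0
```

```bash
cat > q.py <<'E'
from h import *
from cell import telemetry
o=telemetry.get_obs(); print("box",box(o["tool_pos"]).round(4),o["time_s"],o["force"].round(2),o["wrist_torque"].round(3))
s,n=gap();print("green",n)
# wedge: green-ish rows at columns left of the gripper
for col in (310,318,326,332): 
    g=s[195:240,col].astype(int); print(col,[195+i for i,p in enumerate(g) if p[1]-p[0]>45 and p[1]-p[2]>25])
E
python3 q.py
```

```text
box [-0.0519  0.0943  0.0379] 13.2 [-0.34  0.24  1.51] [-0.012  0.002 -0.024]
green 13
310 []
318 []
326 [222]
332 [223]
```

Run:
```python
import cv2
s=cv2.imread("pics/s3.png")
for col in (310,318,326,332,340): 
    g=s[195:240,col].astype(int); print(col,[195+i for i,p in enumerate(g) if p[1]-p[0]>45 and p[1]-p[2]>25])
```

```text
310 [220, 221]
318 [220, 221, 222]
326 [221, 222, 223]
332 [220, 221, 222, 223, 224]
340 [221, 222, 223, 224, 225]
```

{"name": "arm_command", "arguments": {
  "series": "0 0 1.5 0 255; 0 0 1.5 0 255; 0 0 1.5 0 255; 0 0 0 0 255; 0 0 0 0 255"
}}

```text
time_s: 13.67
tool_pos: [0.5731, -0.1429, 0.0334]
tool_rot: [-180.0, -0.0, 158.2]
force: [-0.1, 0.0, -0.6]
grip_width: 0.0008
grasp_force: 0.0
```

```bash
python3 q.py
```

```text
box [-0.0518  0.0943  0.0334] 13.6667 [-0.12  0.02 -0.59] [-0.023 -0.017 -0.023]
green 0
310 []
318 []
326 []
332 []
```

The wedge is closing, so the lid is being pushed, and the true contact height is about 25 mm above the reported TCP. Continuing until force builds.

{"name": "arm_command", "arguments": {
  "series": "0 0 1.5 0 255; 0 0 1.5 0 255; 0 0 0 0 255; 0 0 0 0 255"
}}

```text
time_s: 14.05
tool_pos: [0.5731, -0.1428, 0.0304]
tool_rot: [-180.0, -0.0, 158.2]
force: [0.0, -0.2, -0.0]
grip_width: 0.0008
grasp_force: 0.0
```

{"name": "arm_command", "arguments": {
  "series": "0 0 1 0 255; 0 0 1 0 255; 0 0 0 0 255; 0 0 0 0 255"
}}

```text
time_s: 14.38
tool_pos: [0.5732, -0.1428, 0.0285]
tool_rot: [180.0, -0.0, 158.2]
force: [0.1, 0.2, -0.1]
grip_width: 0.0006
grasp_force: 0.0
```

{"name": "arm_command", "arguments": {
  "series": "0 0 1 0 255; 0 0 1 0 255; 0 0 0 0 255; 0 0 0 0 255"
}}

```text
time_s: 14.72
tool_pos: [0.5731, -0.1428, 0.0264]
tool_rot: [-180.0, -0.0, 158.2]
force: [1.2, -0.1, -0.3]
grip_width: 0.0007
grasp_force: 0.0
```

{"name": "arm_command", "arguments": {
  "series": "0 0 1 0 255; 0 0 1 0 255; 0 0 0 0 255; 0 0 0 0 255"
}}

```text
time_s: 15.05
tool_pos: [0.5734, -0.1429, 0.025]
tool_rot: [180.0, 0.0, 158.2]
force: [-1.4, 1.1, 4.5]
grip_width: 0.0005
grasp_force: 2.1
```

```bash
python3 q.py
```

```text
box [-0.0522  0.0943  0.025 ] 15.05 [-1.4   1.06  4.5 ] [0.052 0.239 0.02 ]
green 0
310 []
318 []
326 []
332 []
```

{"name": "arm_command", "arguments": {
  "series": "0 0 1 0 255; 0 0 1 0 255; 0 0 0 0 255; 0 0 0 0 255"
}}

```text
time_s: 15.43
tool_pos: [0.5735, -0.1429, 0.0247]
tool_rot: [179.9, 0.0, 158.2]
force: [-5.5, 1.7, 16.2]
grip_width: 0.0002
grasp_force: 7.9
```

```bash
python3 q.py
```

```text
box [-0.0523  0.0942  0.0247] 15.4333 [-5.5   1.68 16.25] [ 0.398  1.335 -0.084]
green 0
310 []
318 []
326 []
332 []
```

Firm stop at 16 N, so the lid is down on the tub. Lifting to check that with the cameras, then moving in front to sit above the latch.

{"name": "arm_command", "arguments": {
  "series": "0 0 -5 0 255; 0 0 -15 0 255; 0 0 -20 0 255; 0 0 -10 0 255; -13 23.5 0 0 255; -13 23.5 0 0 255; -13 23.5 0 0 255; -13 23.5 0 0 255; 0 0 0 0 255; 0 0 0 0 255"
}}

```text
time_s: 16.32
tool_pos: [0.657, -0.0729, 0.0715]
tool_rot: [-180.0, -0.0, 158.4]
force: [-0.0, -0.2, -0.5]
grip_width: 0.0004
grasp_force: 0.0
```

```bash
python3 q.py
python3 - <<'E'
from h import *
import cv2
s=cams.read_camera("side")
u=proj("side",world(*B,[[-.07,.1,.051],[-.07,.1,.036],[-.07,.1,0],[.07,.1,.051],[-.11,.025,.056]])); print(u.round(1))
for c in (300,310,320,330,340,350,358): print(c,s[200:240,c].max(1).tolist())
E
```

```text
box [-0.1038 -0.0018  0.0715] 16.3167 [-0.03 -0.18 -0.53] [-0.074  0.062 -0.019]
green 0
310 []
318 []
326 []
332 []
[[361.9 224.8]
 [361.3 228.9]
 [359.9 238.4]
 [297.4 216.2]
 [383.1 198.9]]
300 [69, 69, 72, 74, 77, 80, 83, 87, 88, 94, 98, 97, 93, 99, 96, 91, 75, 58, 48, 51, 55, 49, 45, 42, 43, 42, 39, 42, 50, 51, 54, 59, 62, 59, 61, 61, 61, 59, 58, 61]
310 [160, 162, 159, 160, 156, 149, 149, 147, 153, 153, 154, 155, 153, 148, 126, 105, 94, 81, 62, 48, 44, 51, 56, 50, 45, 43, 43, 44, 46, 43, 47, 51, 63, 66, 64, 62, 59, 60, 62, 61]
320 [155, 154, 153, 154, 153, 152, 154, 158, 157, 152, 156, 156, 158, 161, 158, 140, 109, 90, 86, 68, 50, 44, 52, 58, 49, 43, 44, 45, 46, 43, 43, 64, 98, 138, 158, 160, 159, 156, 154, 155]
330 [145, 148, 151, 153, 156, 157, 158, 159, 158, 164, 163, 164, 165, 162, 164, 162, 147, 118, 96, 87, 75, 56, 46, 50, 57, 46, 48, 44, 45, 45, 42, 44, 46, 52, 58, 69, 73, 82, 87, 71]
340 [145, 143, 142, 152, 156, 161, 161, 161, 162, 160, 162, 165, 164, 162, 161, 163, 163, 152, 127, 99, 90, 76, 62, 52, 48, 50, 51, 44, 45, 43, 45, 46, 48, 45, 45, 50, 58, 60, 59, 65]
350 [160, 161, 155, 155, 155, 158, 162, 160, 161, 158, 154, 151, 148, 154, 161, 162, 162, 162, 156, 132, 105, 88, 82, 65, 49, 48, 53, 58, 50, 45, 45, 45, 44, 46, 45, 49, 52, 64, 72, 68]
358 [158, 159, 156, 154, 153, 151, 154, 155, 155, 153, 149, 142, 139, 138, 136, 135, 135, 133, 125, 116, 103, 83, 84, 74, 62, 48, 49, 53, 59, 47, 44, 43, 41, 47, 45, 43, 50, 50, 58, 68]
```

Lid confirmed shut: the near front top edge is at row 224 against 224.3 predicted for closed, and the seam runs parallel to the lid edge. Now pressing down on the latch lever.

{"name": "arm_command", "arguments": {
  "series": "0 0 8 0 255; 0 0 8 0 255; 0 0 8 0 255; 0 0 6 0 255; 0 0 4 0 255; 0 0 3 0 255; 0 0 3 0 255; 0 0 0 0 255; 0 0 0 0 255"
}}

```text
time_s: 17.17
tool_pos: [0.6573, -0.0757, 0.0334]
tool_rot: [180.0, 0.1, 158.2]
force: [0.6, -2.0, 4.6]
grip_width: 0.0005
grasp_force: 1.8
```

{"name": "arm_command", "arguments": {
  "series": "0 0 2 0 255; 0 0 2 0 255; 0 0 2 0 255; 0 0 0 0 255"
}}

```text
time_s: 17.5
tool_pos: [0.6565, -0.0745, 0.0263]
tool_rot: [180.0, -0.0, 158.2]
force: [1.5, -1.2, 3.4]
grip_width: 0.0002
grasp_force: 1.6
```

{"name": "arm_command", "arguments": {
  "series": "0 0 2 0 255; 0 0 2 0 255; 0 0 2 0 255; 0 0 2 0 255; 0 0 0 0 255"
}}

```text
time_s: 17.92
tool_pos: [0.6554, -0.0743, 0.0174]
tool_rot: [-180.0, -0.1, 158.2]
force: [0.0, 0.2, 1.5]
grip_width: 0.0006
grasp_force: 0.8
```

{"name": "arm_command", "arguments": {
  "series": "0 0 2 0 255; 0 0 2 0 255; 0 0 2 0 255; 0 0 0 0 255"
}}

```text
time_s: 18.25
tool_pos: [0.6556, -0.0745, 0.0116]
tool_rot: [-180.0, -0.1, 158.2]
force: [-0.1, -0.1, 0.8]
grip_width: 0.0004
grasp_force: 0.3
```

{"name": "arm_command", "arguments": {
  "series": "0 0 2 0 255; 0 0 2 0 255; 0 0 2 0 255; 0 0 0 0 255"
}}

```text
time_s: 18.58
tool_pos: [0.6558, -0.075, 0.0057]
tool_rot: [-180.0, -0.1, 158.2]
force: [-0.4, -0.1, 0.4]
grip_width: 0.0006
grasp_force: 0.0
```

{"name": "arm_command", "arguments": {
  "series": "0 0 2 0 255; 0 0 2 0 255; 0 0 2 0 255; 0 0 2 0 255; 0 0 0 0 255; 0 0 0 0 255"
}}

```text
time_s: 19.08
tool_pos: [0.6563, -0.0749, -0.0016]
tool_rot: [-180.0, -0.0, 158.2]
force: [1.2, -0.3, 0.6]
grip_width: 0.0005
grasp_force: 0.0
```

```bash
python3 q.py
```

```text
box [-0.1039  0.0003 -0.0016] 19.0833 [ 1.2  -0.26  0.56] [-0.07   0.022 -0.019]
green 0
310 []
318 []
326 []
332 []
```

{"name": "arm_command", "arguments": {
  "series": "0 0 -10 0 255; 0 0 -20 0 255; 0 0 -30 0 255; 0 0 -30 0 255; 0 0 -30 0 255; 0 0 -30 0 255; 5 38 0 0 255; 8 38 0 0 255; 10 38 0 0 255; 10 38 0 0 255; 10 38 0 0 255; 10 38 0 0 255; 10 38 0 0 255; 10 38 0 0 255; 0 0 0 0 255; 0 0 0 0 255"
}}

```text
time_s: 20.47
tool_pos: [0.7008, 0.2393, 0.1486]
tool_rot: [179.9, -0.0, 158.6]
force: [0.2, -0.7, 0.3]
grip_width: 0.0007
grasp_force: 0.0
```

Run:
```python
from h import *
import cv2
np.set_printoptions(precision=1,suppress=True,linewidth=200)
t=cams.read_camera("top"); s=cams.read_camera("side"); cv2.imwrite("pics/tf.png",t); cv2.imwrite("pics/sf.png",s)
for n,im in(("top",t),("side",s)):
    print(n)
    for x in np.arange(-.125,-.055,.005):   # brightness max-channel along the latch axis at lever height, box frame
        z=.05
        row=[]
        for y in (-.06,-.035,-.02,0,.02,.035,.06):
            u=proj(n,world(*B,[x,y,z]))[0]; p=cv2.getRectSubPix(im,(1,1),tuple(map(float,u)))[0,0]; row.append(tuple(int(v) for v in p))
        print(round(x,3),row)
def obj(uv,z): return ray("top",uv,z)
g=cv2.cvtColor(t,cv2.COLOR_BGR2HSV)
for nm,lo,hi,z in(("stack",(15,120,120),(28,255,255),.061),("spool",(15,0,150),(60,70,255),.045)):
    m=cv2.inRange(g,lo,hi); k=np.zeros_like(m); k[80:260,180:415]=m[80:260,180:415]
    for im,l in((t,"now"),(cv2.imread("pics/top0.png"),"before")):
        m=cv2.inRange(cv2.cvtColor(im,cv2.COLOR_BGR2HSV),lo,hi); c={"stack":(366,205),"spool":(365,128)}[nm]
        ys,xs=np.nonzero(m[c[1]-15:c[1]+15,c[0]-15:c[0]+15]); print(nm,l,len(xs),xs.mean()+c[0]-15,ys.mean()+c[1]-15)
```

```text
top
-0.125 [(60, 90, 40), (69, 98, 52), (61, 91, 41), (68, 96, 48), (74, 103, 58), (62, 92, 41), (62, 92, 40)]
-0.12 [(61, 90, 40), (70, 99, 51), (62, 91, 41), (72, 101, 55), (75, 104, 59), (61, 91, 40), (62, 92, 40)]
-0.115 [(61, 90, 40), (66, 95, 47), (72, 101, 53), (63, 93, 42), (69, 98, 50), (62, 91, 40), (62, 92, 41)]
-0.11 [(61, 90, 40), (70, 99, 52), (66, 96, 47), (62, 92, 41), (65, 95, 45), (62, 91, 40), (63, 92, 41)]
-0.105 [(62, 91, 42), (64, 94, 44), (63, 94, 44), (63, 92, 41), (63, 92, 42), (63, 92, 41), (63, 91, 40)]
-0.1 [(74, 103, 58), (62, 92, 41), (69, 98, 51), (62, 92, 41), (64, 92, 42), (63, 92, 41), (66, 94, 44)]
-0.095 [(69, 99, 52), (62, 92, 41), (71, 100, 52), (62, 92, 41), (64, 93, 43), (66, 94, 43), (72, 101, 53)]
-0.09 [(62, 92, 41), (62, 93, 42), (70, 99, 51), (62, 91, 41), (64, 92, 42), (71, 99, 51), (65, 94, 45)]
-0.085 [(62, 92, 41), (62, 92, 41), (67, 97, 48), (63, 92, 43), (62, 91, 41), (85, 113, 69), (64, 93, 43)]
-0.08 [(64, 93, 43), (65, 93, 46), (58, 78, 49), (54, 72, 43), (55, 74, 45), (79, 105, 63), (64, 93, 43)]
-0.075 [(64, 94, 44), (70, 95, 53
[... 1696 characters left out ...]
5, 53, 53), (33, 57, 14)]
-0.07 [(51, 59, 44), (55, 61, 47), (54, 54, 50), (75, 69, 72), (78, 74, 73), (60, 58, 57), (52, 62, 44)]
-0.065 [(86, 83, 82), (84, 83, 82), (85, 84, 83), (85, 83, 81), (85, 81, 83), (84, 84, 83), (87, 84, 83)]
-0.06 [(97, 114, 107), (98, 115, 109), (100, 119, 111), (100, 116, 110), (101, 119, 111), (103, 122, 114), (102, 120, 115)]
-0.055 [(115, 149, 136), (117, 144, 138), (119, 153, 140), (115, 149, 135), (115, 147, 137), (116, 149, 137), (115, 149, 138)]
stack now 157 365.1783439490446 205.11464968152868
stack before 149 365.20805369127515 205.11409395973155
spool now 135 364.94074074074075 127.01481481481483
spool before 114 364.79824561403507 126.94736842105263
```

```bash
python3 -c "
from cell import env; print(env.sign_off())"
```

```text
the job is handed in; nothing more can be done
None
```

I handed the job in at about 20 s: the lid was pressed shut (16 N at the stop) and the latch is down. In the final images nothing black sticks out past the pin, and the box, spool and stacker are where they were; I didn't measure the bottle again, and no verdict came back.

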